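Make up two cruet trays

ROBOT

A 7-joint arm with a two-finger parallel gripper is mounted at the origin on a cart in front of the work surface, level with it; the furniture and walls round the work are solid. World frame = base frame: x ahead of the robot, y to its left, z up, the work surface at z = 0. Lengths are in m, angles in rad, forces in N, time in s.
With the tool pointing down it reaches from about 0.425 to 0.825 m from the base axis. Payload 3.6 kg.
Tool frame: the origin (TCP) lies on the centre line of the jaws, within the pads' length; the fingertips stand 19 mm ahead of it and the grasp point (between the pads) is the TCP; z points along the fingers, y is the line along which they close (so a half turn about z gives the same grasp; the last joint's range is limited). The gripper opens to 85 mm and grips with 20 to 120 N. Pads are 22 mm wide; open, the fingers measure 114 mm over their backs; the gripper's body (76 mm by 85 mm) begins 54 mm behind the grasp point. The pads swing forward as they close: fully open they stand 13 mm farther back than shut.
Start: joints at [-1.196, 0.615, -0.013, 1.423, 0.008, 1.103, -0.04], TCP at [0.254, 0.598, 0.212] pointing down, gripper open.
Joint ranges: [-3.12, 3.12], [-0.3, 2.06], [-1.34, 1.32], [0.26, 2.42], [-1.36, 4.5], [0.01, 1.98], [-2.84, 2.84]. Speed limits (rad/s): [2.79, 2.79, 3.14, 3.14, 3.14, 3.14, 3.14].

INTERFACE

Orientations are given as a rotation vector (axis times angle).
In Python, from cell import telemetry, grab_frame, workorder, spotter gives the robot as it stands. The module is installed in compiled form; this text tells all that it offers.
- The arm moves only by the shell command python3 -m handwheel 'ROWS'. ROWS is JSON, a list of rows, each a list of 5 numbers: the shift along the world's x, y, z in cm, then the turn about the world's z in degrees, then the closure, from -1 (fully open) to 1 (shut). In form: [[dx, dy, dz, twist, claw], ...]. A call has 1 to 10 rows; each row is the pose to reach, as a shift and turn from the pose commanded when the call began; what a row does not reach only later rows make up. A row lasts 1/12 s, in which the tool goes at most 41.7 mm and 7.16 degrees, less where a joint would pass 70% of its speed; a pose out of reach is approached as far as the arm can. A call with a gripper value outside its range is refused whole. The fingers move at their own pace and stop on an object; the grip force is fixed at half the most. Time passes only in rows, so rows that repeat a pose let the fingers close. It gives the time, the measured TCP pose, the force, the opening and the grip force at its end, in the units of the state.
- telemetry.get_state(): the state, without advancing time (a new reading comes with each control period).
- grab_frame(name): name is "scene" or "top"; returns a dict with "image" (480x640x3 uint8, red, green, blue), "K" (3x3 intrinsics, pixels), "T" (4x4, takes a point from camera to world coordinates). Camera axes: x right, y up, looking along -z (the intrinsics and any distortion apply to the point x, -y, -z); pixel columns grow to the right and rows downward; lengths in m; the calibration is good to about 2 mm. A picture is of the moment at which its call begins. There is no depth.
- workorder.job_done(): hands the job in; it is judged then, once.
Trained networks look in a picture, given as the dict that the camera call returned (one of the last four; its "shot" number tells which), for a name from the list of things; names that differ only in an ending like _2 or _b are one class to them, and where a whole thing is asked for, a point or a joint stands for the part that bears it (a point fixed in the world has none). Each returns a list of dicts, best first, with "p" (0 to 1); they miss things now and then, are a little off and sometimes report something else, mostly with a low value. They report only what shows in the picture. A call takes as long as a camera call.
- spotter.regions_of(picture, query): "region" (480x640 bool, what is visible of it) and "location" ([row, column] in pixels, amid what is visible of it).
- spotter.landmark_of(picture, query): "location" ([row, column] in pixels: a listed point, or the origin of a listed thing).
The state is a dict: "t": time; "q": joint angles; "qvel": joint speeds; "tau": joint torques, N m; "tcp_pos": TCP position; "tcp_rot": TCP orientation; "wrist_force": force on the tool from outside, world axes, zero at the start; "wrist_torque": the same for the moment, N m; "grip_width": opening from 0.0 (shut) to 1.0 (fully open); "gripper_force": force on a finger pad.
Only numpy, scipy, OpenCV 4.12 (cv2) and the standard library are available. Lean on these libraries where they do the work, as an engineer would, in place of code of your own. Each camera call takes 0.05 s, during which the arm holds its last target. There are 200 camera calls.

TASK

Make up the two cruet trays on the sink cover: each tray gets one of the tall white bottles with wooden tops, standing upright in its large round recess, and one small white shaker, upright in its small recess. The small shaker that stands on the round wooden coaster stays there, and the stock-cube carton is to be left where it is. Do not drop or knock over any of the bottles or shakers.

Things in the scene. Friction and masses are not known exactly. Their poses are not given: they have to be found in the camera images.
- bottle_1: tall white glazed bottle with a round wooden top, 56 mm across, 129 mm high (straight 56 mm body up to 95 mm, then narrower; wooden top 41 mm across), 0.33 kg, loose, standing on the worktop at the right (z = 0). Origin: centre of its underside, z up. The two tall bottles look alike and either may go in either tray.
- bottle_2: tall white glazed bottle with a round wooden top, 56 mm across, 129 mm high (straight 56 mm body up to 95 mm, then narrower; wooden top 41 mm across), 0.33 kg, loose, standing on the worktop at the right (z = 0). Origin: centre of its underside, z up. The two tall bottles look alike and either may go in either tray.
- shaker_1: small white glazed shaker with a pale grey top, round, 36 mm across and 74 mm high, straight-sided, 0.11 kg, loose, standing on the worktop at the right (z = 0). Origin: centre of its underside, z up. shaker_1 and shaker_2 look alike and either may go in either tray.
- shaker_2: small white glazed shaker with a pale grey top, round, 36 mm across and 74 mm high, straight-sided, 0.11 kg, loose, standing on the worktop at the right (z = 0). Origin: centre of its underside, z up. shaker_1 and shaker_2 look alike and either may go in either tray.
- tray_a: Dark brown cruet tray, 204 x 96 x 16 mm (x, y, z), fixed, flat on the pale wooden sink cover (top at z = 22 mm). Origin: centre of its underside, z up. Two round recesses, 10 mm deep, flat floors 6 mm above the origin: large, 72 mm wide, centred at x = +55 mm, y = 0 of the tray's frame; small, 52 mm wide, at x = -55 mm, y = 0.
- tray_b: Terracotta-red cruet tray, 204 x 96 x 16 mm (x, y, z), fixed, flat on the pale wooden sink cover (top at z = 22 mm). Origin: centre of its underside, z up. Two round recesses, 10 mm deep, flat floors 6 mm above the origin: large, 72 mm wide, centred at x = +55 mm, y = 0 of the tray's frame; small, 52 mm wide, at x = -55 mm, y = 0.
- shaker_3: the small white shaker that must stay: the same look and size as the other two small shakers (36 mm across, 74 mm high), but standing on the round wooden coaster. Origin: centre of its underside.
- coaster: round reddish wooden coaster, 100 mm across, 12 mm thick, fixed on the worktop at the right, with shaker_3 on it. Origin: centre of its underside.
- carton: small carton of stock cubes, pale with a red-brown front, 30 x 45 x 58 mm (x, y, z), loose, standing among the bottles and shakers; leave it alone. Origin: centre of its underside.

How it is judged:
By the outcome, as a careful person would: the job done as asked, in the order asked, and still so for the second after the job is handed in, with the robot touching nothing.
It also fails if it takes over 115 s, if anything falls off the work surface, if the arm or the gripper's body presses on something with over 40 N, if the wrist force passes 120 N, or if a joint passes its speed limit or range.

## Working session

There is one attempt and no reset: what is moved stays moved. The work goes in short steps, Python scripts to look and compute and a shell command to move; the robot and the scene stay as the last step left them, time stands still between calls to the robot, and variables do not carry over. Pictures are saved under pics/ and viewed, at most 14 in all, crops included, and the job is handed in when it is done.

```bash
mkdir -p pics; python3 - <<'E'
from cell import telemetry, grab_frame, spotter
import cv2, numpy as np
s=telemetry.get_state(); print({k:np.round(v,3).tolist() for k,v in s.items()})
for n in("scene","top"):
    f=grab_frame(n); cv2.imwrite(f"pics/{n}0.png",f["image"][...,::-1]); print(n,[k for k in f],f["K"],np.round(f["T"],3))
    for q in("bottle_1","shaker_1","tray_a","tray_b","coaster","carton"):
        print(q,[(np.round(d["location"]).tolist(),round(d["p"],2)) for d in spotter.landmark_of(f,q)])
E
```

```text
{'t': 0.0, 'q': [-1.195, 0.616, -0.013, 1.425, 0.008, 1.103, -0.04], 'qvel': [-0.001, 0.001, 0.001, 0.001, 0.001, -0.001, -0.0], 'tau': [0.0, -46.921, 0.259, -17.104, 0.01, 0.01, -0.0], 'tcp_pos': [0.254, 0.597, 0.211], 'tcp_rot': [-0.627, -3.078, 0.004], 'wrist_force': [1.014, -0.248, -0.942], 'wrist_torque': [0.003, -0.045, 0.053], 'gripper_force': 0.0, 'grip_width': 1.001}
scene ['image', 'K', 'T', 'shot'] [[462.44164637   0.         314.78405662]
 [  0.         462.44164637 239.47507181]
 [  0.           0.           1.        ]] [[ 0.524  0.578 -0.626 -0.073]
 [-0.852  0.373 -0.368 -0.536]
 [ 0.02   0.726  0.687  0.662]
 [ 0.     0.     0.     1.   ]]
bottle_1 [([236.0, 339.0], 0.71), ([323.0, 432.0], 0.7), ([255.0, 407.0], 0.67)]
shaker_1 [([322.0, 434.0], 0.9), ([294.0, 298.0], 0.72), ([314.0, 377.0], 0.56), ([195.0, 201.0], 0.52)]
tray_a [([195.0, 199.0], 0.88), ([226.0, 259.0], 0.6)]
tray_b [([195.0, 199.0], 0.88), ([226.0, 259.0], 0.6)]
coaster [([326.0, 432.0], 0.9)]
carton [([277.0, 348.0], 0.87)]
top ['image', 'K', 'T', 'shot'] [[572.54921203   0.         322.09360786]
 [  0.         572.54921203 239.56318577]
 [  0.           0.           1.        ]] [[ 0.014  0.99  -0.141  0.355]
 [-1.     0.015  0.004 -0.173]
 [ 0.006  0.141  0.99   1.114]
 [ 0.     0.     0.     1.   ]]
bottle_1 [([203.0, 418.0], 0.81), ([212.0, 337.0], 0.73)]
shaker_1 [([273.0, 472.0], 0.86), ([294.0, 426.0], 0.82), ([303.0, 350.0], 0.55)]
tray_a [([242.0, 176.0], 0.58)]
tray_b [([242.0, 176.0], 0.58)]
coaster [([275.0, 474.0], 0.91), ([252.0, 263.0], 0.44)]
carton [([262.0, 384.0], 0.61)]
```

View pics/scene0.png

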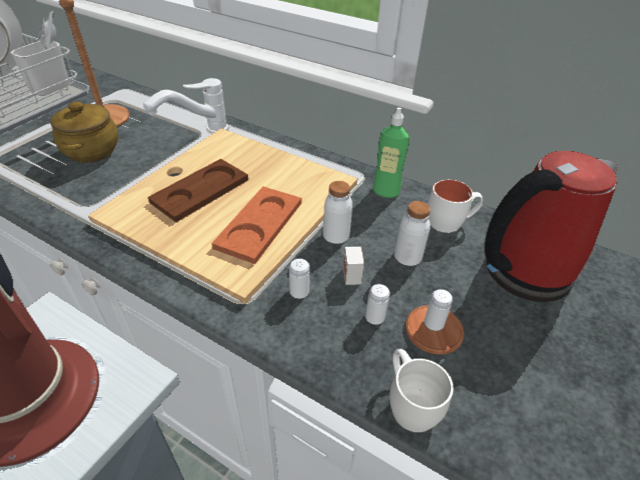

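View pics/top0.png

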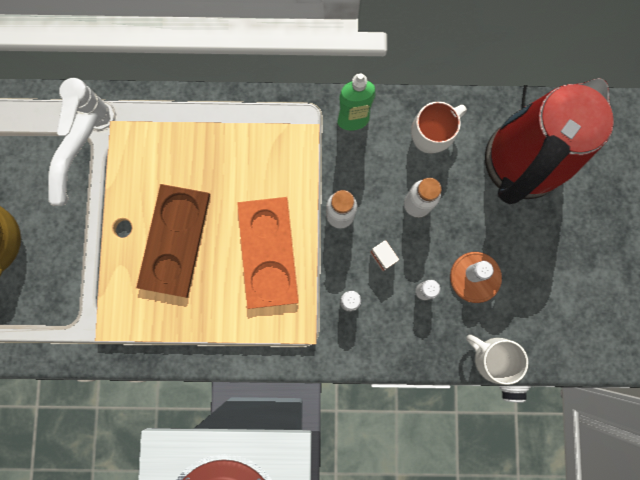

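Both views show the two bottles (top view at 341,210 and 422,198), the free shakers (349,300 and 428,290), the coaster shaker (482,272) and the carton (385,255). The dark tray has its large recess on the far side (181,210). The red tray has its large recess on the near side (270,279).

```bash
cat > vis.py <<'E'
import cv2, numpy as np
from scipy.optimize import minimize
from cell import grab_frame, spotter
def proj(f,P):
    c=(np.atleast_2d(P)-f["T"][:3,3])@f["T"][:3,:3]; c=c*[1,-1,-1]; u=c@f["K"].T; return u[:,:2]/u[:,2:]
def ray(f,uv):
    d=np.linalg.inv(f["K"])@[uv[0],uv[1],1]; return f["T"][:3,3], f["T"][:3,:3]@(d*[1,-1,-1])
def tri(fs,uvs):
    A=np.zeros((3,3));b=np.zeros(3)
    for f,uv in zip(fs,uvs):
        o,d=ray(f,uv); d=d/np.linalg.norm(d); M=np.eye(3)-np.outer(d,d); A+=M;b+=M@o
    return np.linalg.solve(A,b)
th=np.linspace(0,2*np.pi,40)
def ring(r,z): return np.c_[r*np.cos(th),r*np.sin(th),0*th+z]
def box(x,y,z): return np.array([[i*x/2,j*y/2,k*z] for i in(-1,1) for j in(-1,1) for k in(0,1)])
SH={"bottle":[np.r_[ring(.028,0),ring(.028,.095)],np.r_[ring(.028,.095),ring(.0205,.115)],np.r_[ring(.0205,.115),ring(.0205,.129)]],
 "shaker":[np.r_[ring(.018,0),ring(.018,.074)]],"tray":[box(.204,.096,.016)],"carton":[box(.03,.045,.058)],"coaster":[np.r_[ring(.05,0),ring(.05,.012)]]}
def model(f,cls,p):
    c,s=np.cos(p[3]),np.sin(p[3]); R=np.array([[c,-s,0],[s,c,0],[0,0,1]]); m=np.zeros((480*4,640*4),np.uint8)
    for q in SH[cls]:
        h=cv2.convexHull(np.float32(proj(f,q@R.T+p[:3]))); cv2.fillConvexPoly(m,np.int32(np.round((h*4+1.5)*16)),1,shift=4)
    return cv2.resize(m.astype(np.float32),(640,480),interpolation=cv2.INTER_AREA)
def region(f,cls,uv):
    L=[d for d in spotter.regions_of(f,cls) if np.hypot(*(np.array(d["location"])[::-1]-uv))<22]
    return max(L,key=lambda d:d["p"])["region"].astype(np.float32) if L else None
def fit(fs,regs,cls,p0,yaw=False,zfix=None):
    pr=[(f,r) for f,r in zip(fs,regs) if r is not None]
    full=lambda v: np.r_[v[:2],v[2] if zfix is None else zfix,v[3] if yaw else 0]
    cost=lambda v: sum(1-np.minimum(model(f,cls,full(v)),r).sum()/np.maximum(model(f,cls,full(v)),r).sum() for f,r in pr)
    x0=np.array(p0,float)[:4 if yaw else 3]; n=len(x0)
    st=np.diag([.012,.012,.012,.15][:n])
    r=minimize(cost,x0,method="Nelder-Mead",options=dict(initial_simplex=np.vstack([x0,x0+st]),maxfev=160,xatol=2e-4,fatol=1e-4))
    return full(r.x),r.fun/len(pr)
E
cat > m1.py <<'E'
from vis import *
fs=[grab_frame("scene"),grab_frame("top")]
O={"bottle_L":((338,215),(341,210)),"bottle_R":((411,236),(422,198)),"shaker_L":((299,279),(349,300)),"shaker_R":((377,304),(428,290)),
"shaker_3":((438,312),(482,272)),"carton":((353,265),(385,255)),"coaster":((432,326),(475,276)),"tray_a":((199,188),(175,242)),"tray_b":((258,223),(268,253))}
for k,uv in O.items():
    c=k.split("_")[0]; q={"tray":k,"carton":"carton","coaster":"coaster"}.get(c,c+"_1")
    regs=[region(f,q,u) for f,u in zip(fs,uv)]
    p0=tri(fs,uv); p0[2]=.022 if c=="tray" else 0
    p0=np.r_[p0,{"tray_a":-.15,"tray_b":3.25}.get(k,0.3)]
    yaw=c in("tray","carton"); p,e=fit(fs,regs,c,p0,yaw)
    print(k,[None if r is None else int(r.sum()) for r in regs],np.round(p,4),round(e,3))
E
python3 m1.py
```

```text
bottle_L [1461, 894] [ 0.5648 -0.2113 -0.0028  0.    ] 0.097
bottle_R [1672, 1059] [ 0.5885 -0.3644 -0.0012  0.    ] 0.067
shaker_L [723, 297] [ 0.392  -0.2305 -0.0024  0.    ] 0.121
shaker_R [720, 398] [ 0.4167 -0.3753 -0.0058  0.    ] 0.131
shaker_3 [751, 402] [ 0.452  -0.4701  0.0033  0.    ] 0.206
carton [688, 441] [ 0.4801 -0.2942  0.0024  0.0338] 0.326
coaster [1739, 1674] [ 4.446e-01 -4.749e-01 -4.000e-04  0.000e+00] 0.265
tray_a [3006, 5594] [ 0.5038  0.1053  0.0246 -0.1733] 0.026
tray_b [3561, 5430] [ 0.4839 -0.0737  0.0238  3.271 ] 0.029
```

```bash
python3 -m handwheel '[[2,-6,3,6,-1],[5,-13,4,12,-1],[6,-17,4,18,-1],[8,-21,4,23,-1],[9,-24.5,4,23,-1],[10.5,-28,4,23,-1],[12,-32,4,23,-1],[13.5,-35.5,4,23,-1],[15,-39,4,23,-1],[15,-39,4,23,-1]]'
```

```text
t: 2.53
tcp_pos: [0.4021, 0.2126, 0.2526]
tcp_rot: [0.0, 3.141, 0.001]
wrist_force: [0.8, 0.6, 0.1]
grip_width: 1.0
gripper_force: 0.0
```

```bash
python3 -m handwheel '[[1.5,-4,0,0,-1],[3,-8,0,0,-1],[4.5,-12,0,0,-1],[6,-16,0,0,-1],[7.5,-20,0,0,-1],[9,-24,0,0,-1],[10.5,-28,0,0,-1],[12,-32,0,0,-1],[13.5,-35,0,0,-1],[15,-39,0,0,-1]]'
```

```text
t: 3.37
tcp_pos: [0.552, -0.1759, 0.2523]
tcp_rot: [-0.0, 3.141, 0.0]
wrist_force: [-0.3, 1.0, 0.1]
grip_width: 1.001
gripper_force: 0.0
```

```bash
python3 -m handwheel '[[0.5,-1.5,0,0,-1],[1.1,-2.9,0,0,-1],[1.1,-2.9,-3,0,-1],[1.1,-2.9,-6,0,-1],[1.1,-2.9,-9,0,-1],[1.1,-2.9,-9,0,-1],[1.1,-2.9,-9,0,-1]]'; python3 - <<'E'
from vis import *
for n in("scene","top"):
    f=grab_frame(n); cv2.imwrite(f"pics/{n}1.png",f["image"][...,::-1])
a=cv2.imread("pics/scene1.png")[120:340,220:460];b=cv2.imread("pics/top1.png")[120:340,250:490]
cv2.imwrite("pics/c1.png",cv2.resize(np.hstack([a,b]),None,fx=1.6,fy=1.6))
E
```

```text
t: 3.95
tcp_pos: [0.5613, -0.2029, 0.1611]
tcp_rot: [-0.0, -3.138, -0.002]
wrist_force: [0.3, 0.1, 0.0]
grip_width: 1.001
gripper_force: 0.0
```

View pics/c1.png

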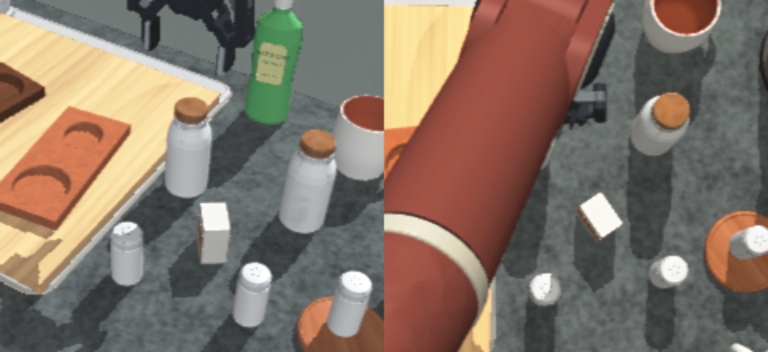

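The scene crop shows the gripper above and behind the left bottle. The TCP reads about 8 mm short in y, so I'll correct that and go down.

```bash
python3 -m handwheel '[[0.35,-0.85,0,0,-1],[0.35,-0.85,-1.5,0,-1],[0.35,-0.85,-3,0,-1],[0.35,-0.85,-4.5,0,-1],[0.35,-0.85,-6,0,-1],[0.35,-0.85,-7.6,0,-1],[0.35,-0.85,-7.6,0,-1],[0.35,-0.85,-7.6,0,-1]]'
```

```text
t: 4.72
tcp_pos: [0.5663, -0.2126, 0.087]
tcp_rot: [0.001, 3.14, -0.001]
wrist_force: [-0.1, -0.7, 0.7]
grip_width: 0.998
gripper_force: 0.0
```

```bash
python3 -m handwheel '[[0,0,0,0,-0.2],[0,0,0,0,0],[0,0,0,0,0.2],[0,0,0,0,0.4],[0,0,0,0,1],[0,0,0,0,1],[0,0,0,0,1],[0,0,0,0,1],[0,0,0,0,1]]'
```

```text
t: 5.47
tcp_pos: [0.5666, -0.2119, 0.0875]
tcp_rot: [0.0, 3.139, -0.001]
wrist_force: [-0.8, 1.1, 5.4]
grip_width: 0.454
gripper_force: 60.5
```

```bash
python3 -m handwheel '[[0,0,0.4,0,1],[0,0,0.8,0,1],[0,0,1.2,0,1],[0,0,1.6,0,1],[0,0,2,0,1],[0,0,2,0,1],[0,0,2,0,1]]'; python3 - <<'E'
from vis import *
f=grab_frame("scene"); a=f["image"][...,::-1][100:300,260:460]
cv2.imwrite("pics/c2.png",cv2.resize(a,None,fx=3,fy=3,interpolation=cv2.INTER_CUBIC))
E
```

```text
t: 6.05
tcp_pos: [0.5657, -0.2118, 0.1063]
tcp_rot: [0.001, 3.141, -0.0]
wrist_force: [-0.7, 0.3, -4.4]
grip_width: 0.447
gripper_force: 60.9
```

View pics/c2.png

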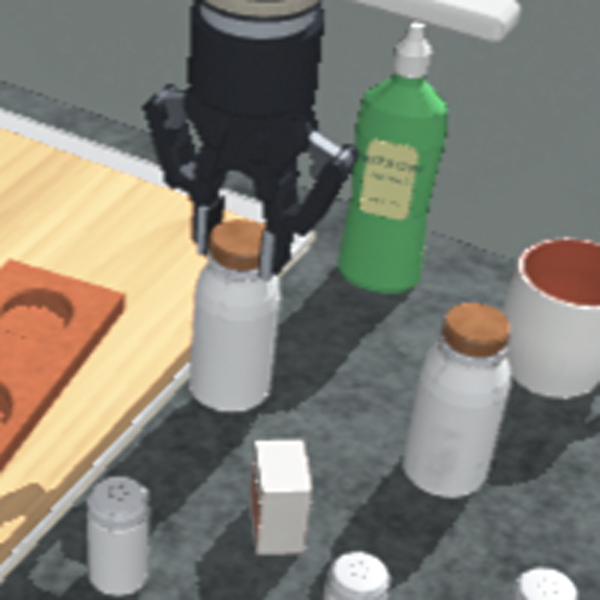

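The gripper holds the left bottle by its wooden top, with the fingertips near crop (268,272). That is higher than I intended. I'll check the real fingertip height and how far the bottle has lifted.

```bash
python3 - <<'E'
from vis import *
f=grab_frame("scene")
print("tip obs (349,191); base-bottom obs ~ (337,236)")
for z in (.08,.09,.1,.11,.12,.13): print(z, proj(f,[[.566,-.212-.022,z],[.566,-.212+.022,z]]).round(0).tolist())
r=region(f,"bottle_1",(338,205)); print(r is not None and r.sum())
for z in (0,.01,.02,.03,.04):
    m=model(f,"bottle",[.566,-.212,z,0]); ys,xs=np.where(m>.5); print(z,"model bottom row",ys.max(),"top",ys.min())
if r is not None: ys,xs=np.where(r>0); print("region",ys.min(),ys.max(),xs.min(),xs.max())
E
```

```text
tip obs (349,191); base-bottom obs ~ (337,236)
0.08 [[348.0, 209.0], [329.0, 202.0]]
0.09 [[348.0, 206.0], [329.0, 198.0]]
0.1 [[349.0, 202.0], [329.0, 194.0]]
0.11 [[349.0, 197.0], [329.0, 190.0]]
0.12 [[349.0, 193.0], [330.0, 186.0]]
0.13 [[350.0, 189.0], [330.0, 182.0]]
1537.0
0 model bottom row 244 top 180
0.01 model bottom row 240 top 176
0.02 model bottom row 237 top 171
0.03 model bottom row 233 top 167
0.04 model bottom row 229 top 163
region 173 237 323 354
```

```bash
python3 -m handwheel '[[0,0,1.5,0,1],[0,0,3.5,0,1],[0,0,5.5,0,1],[0,0,7.5,0,1],[0,1,8,0,1],[0,3,8,0,1],[-0.2,5.5,8,0,1],[-0.3,8,8,0,1],[-0.4,10,8,0,1],[-0.4,10,8,0,1]]'
```

```text
t: 7.03
tcp_pos: [0.561, -0.1028, 0.1848]
tcp_rot: [0.015, -3.139, -0.011]
wrist_force: [1.2, 1.4, -4.1]
grip_width: 0.451
gripper_force: 61.4
```

```bash
python3 -m handwheel '[[0,1,0,0,1],[-0.1,3,0,0,1],[-0.2,6,0,0,1],[-0.3,9,0,0,1],[-0.4,12,0,0,1],[-0.4,15,0,0,1],[-0.4,18,0,0,1],[-0.4,20,0,0,1],[-0.4,20.8,0,0,1],[-0.4,20.8,0,0,1]]'
```

```text
t: 7.87
tcp_pos: [0.557, 0.0993, 0.1855]
tcp_rot: [0.006, -3.141, -0.002]
wrist_force: [0.2, 0.5, -3.7]
grip_width: 0.444
gripper_force: 61.4
```

```bash
python3 -m handwheel '[[0,0,0,0,1],[0,0,0,0,1],[0,0,0,0,1]]'; python3 - <<'E'
from vis import *
f=grab_frame("scene"); cv2.imwrite("pics/s3.png",f["image"][...,::-1])
L=spotter.regions_of(f,"bottle_1"); print([(d["location"],d["p"],d["region"].sum()) for d in L])
t=region(f,"tray_a",(199,188)); 
E
```

```text
t: 8.12
tcp_pos: [0.5578, 0.0933, 0.186]
tcp_rot: [-0.007, -3.142, 0.003]
wrist_force: [0.8, -0.1, -3.8]
grip_width: 0.448
gripper_force: 61.4
[([233.3, 411.9], 0.65, np.int64(1708)), ([129.9, 211.9], 0.6, np.int64(1493))]
```

View pics/s3.png

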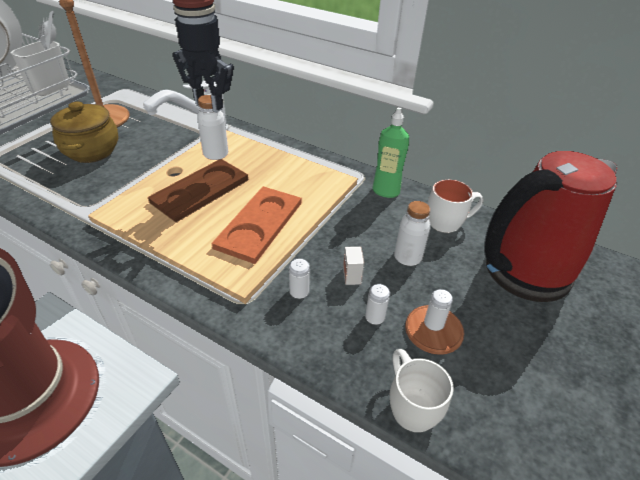

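The bottle hangs upright beyond the dark tray, base at about (214,157). I'll check where it sits relative to the tray's large recess.

```bash
python3 - <<'E'
from vis import *
from cell import telemetry
print(telemetry.get_state()["tcp_pos"].round(4) if hasattr(telemetry.get_state()["tcp_pos"],'round') else telemetry.get_state()["tcp_pos"])
f=grab_frame("scene"); r=region(f,"bottle_1",(212,130))
print("bottle", fit([f],[r],"bottle",[.558,.0935,.0985],zfix=.0985))
r=region(f,"tray_a",(199,188))
print("tray scene-only",fit([f],[r],"tray",[.5038,.1053,.022,-.173],yaw=True,zfix=.022))
f=grab_frame("top"); L=spotter.regions_of(f,"bottle_1"); print([(np.round(d["location"]),d["p"]) for d in L])
E
```

```text
[0.5577 0.0947 0.1861]
bottle (array([0.55787882, 0.09597946, 0.0985    , 0.        ]), np.float64(0.16589516401290894))
tray scene-only (array([ 0.50627916,  0.10831177,  0.022     , -0.17322277]), np.float64(0.028941750526428223))
[(array([198., 424.]), 0.98), (array([205., 164.]), 0.88)]
```

```bash
python3 -m handwheel '[[0.1,0.2,-1,0,1],[0.1,0.2,-2.2,0,1],[0.1,0.2,-3.4,0,1],[0.1,0.2,-4.6,0,1],[0.1,0.2,-5.4,0,1],[0.1,0.2,-6,0,1],[0.1,0.2,-6.4,0,1],[0.1,0.2,-6.7,0,1],[0.1,0.2,-6.9,0,1],[0.1,0.2,-6.9,0,1]]'
```

```text
t: 9.35
tcp_pos: [0.5587, 0.0983, 0.117]
tcp_rot: [0.0, 3.142, -0.0]
wrist_force: [-0.5, 0.1, -3.1]
grip_width: 0.443
gripper_force: 61.4
```

```bash
python3 -m handwheel '[[0,0,-0.1,0,1],[0,0,-0.2,0,1],[0,0,-0.2,0,1],[0,0,-0.2,0,1]]'
```

```text
t: 9.68
tcp_pos: [0.5591, 0.0983, 0.1156]
tcp_rot: [0.001, 3.14, 0.0]
wrist_force: [-0.1, 0.4, -2.1]
grip_width: 0.445
gripper_force: 61.6
```

```bash
python3 -m handwheel '[[0,0,-0.1,0,1],[0,0,-0.1,0,1],[0,0,-0.1,0,0],[0,0,-0.1,0,-0.3],[0,0,-0.1,0,-0.3],[0,0,-0.1,0,-1],[0,0,-0.1,0,-1],[0,0,-0.1,0,-1]]'; python3 -m handwheel '[[0,0,1,0,-1],[0,0,2.5,0,-1],[0,0,4.5,0,-1],[0,0,7,0,-1],[0,0,9,0,-1],[0,0,11,0,-1],[0,0,12,0,-1],[0,0,12,0,-1]]'
```

```text
t: 10.35
tcp_pos: [0.5586, 0.0983, 0.114]
tcp_rot: [-0.001, -3.142, 0.0]
wrist_force: [-0.6, 0.5, -0.8]
grip_width: 0.998
gripper_force: 0.0
t: 11.02
tcp_pos: [0.5603, 0.0985, 0.2372]
tcp_rot: [0.001, 3.135, 0.002]
wrist_force: [-0.3, -0.4, -0.3]
grip_width: 0.994
gripper_force: 0.0
```

```bash
python3 -m handwheel '[[0.2,-2,0,0,-1],[0.4,-6,0,0,-1],[0.7,-10,0,0,-1],[1,-14,0,0,-1],[1.3,-18,0,0,-1],[1.6,-22,0,0,-1],[1.9,-26,0,0,-1],[2.2,-30,0,0,-1],[2.2,-30,0,0,-1],[2.2,-30,0,0,-1]]'; python3 -m handwheel '[[0.2,-3,0,0,-1],[0.3,-6,0,0,-1],[0.4,-9,0,0,-1],[0.6,-12,0,0,-1],[0.7,-15,0,0,-1],[0.7,-16.3,0,0,-1],[0.7,-16.3,0,0,-1],[0.7,-16.3,0,0,-1],[0.7,-16.3,0,0,-1]]'; python3 - <<'E'
from vis import *
fs=[grab_frame("scene"),grab_frame("top")]
out=[]
for f in fs:
    print([(np.round(d["location"]),d["p"]) for d in spotter.regions_of(f,"bottle_1")])
    out.append(f["image"][...,::-1])
cv2.imwrite("pics/s4.png",cv2.resize(np.hstack(out),(800,300),interpolation=cv2.INTER_AREA))
E
```

```text
t: 11.85
tcp_pos: [0.5788, -0.2058, 0.2323]
tcp_rot: [-0.012, -3.138, 0.002]
wrist_force: [0.9, 0.7, 0.1]
grip_width: 1.0
gripper_force: 0.0
t: 12.6
tcp_pos: [0.5888, -0.361, 0.2337]
tcp_rot: [-0.006, 3.141, 0.005]
wrist_force: [0.2, -0.9, 0.1]
grip_width: 0.996
gripper_force: 0.0
[(array([235., 410.]), 0.87), (array([155., 216.]), 0.7)]
[(array([206., 171.]), 0.76)]
```

View pics/s4.png

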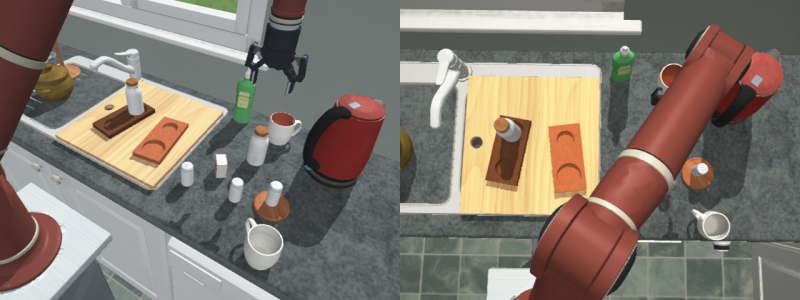

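The first bottle stands in the dark tray's large recess, at (134,97) in the half-scale view. The gripper is over the second bottle.

```bash
python3 -m handwheel '[[0,-0.2,-1.5,0,-1],[0,-0.2,-4,0,-1],[0,-0.2,-6,0,-1],[0,-0.2,-8,0,-1],[0,-0.2,-10,0,-1],[0,-0.2,-10,0,-1],[0,-0.2,-10,0,-1],[0,-0.2,-10,0,-1]]'
```

```text
t: 13.47
tcp_pos: [0.5886, -0.3668, 0.1356]
tcp_rot: [-0.0, 3.139, -0.002]
wrist_force: [0.5, -0.6, 1.3]
grip_width: 1.001
gripper_force: 0.0
```

```bash
python3 -m handwheel '[[0,0.2,-1,0,-1],[0,0.2,-2,0,-1],[0,0.2,-3,0,-1],[0,0.2,-4,0,-1],[0,0.2,-5,0,-1],[0,0.2,-5,0,-1],[0,0.2,-5,0,-1]]'; python3 -m handwheel '[[0,0,0,0,-0.2],[0,0,0,0,0],[0,0,0,0,0.2],[0,0,0,0,0.4],[0,0,0,0,1],[0,0,0,0,1],[0,0,0,0,1],[0,0,0,0,1],[0,0,0,0,1]]'; python3 -m handwheel '[[0,0,0.4,0,1],[0,0,0.8,0,1],[0,0,1.2,0,1],[0,0,1.6,0,1],[0,0,2,0,1],[0,0,2,0,1],[0,0,2,0,1]]'
```

```text
t: 14.05
tcp_pos: [0.587, -0.3645, 0.0828]
tcp_rot: [-0.001, -3.14, -0.002]
wrist_force: [-0.6, 0.6, 0.3]
grip_width: 1.0
gripper_force: 0.0
t: 14.8
tcp_pos: [0.5884, -0.3649, 0.085]
tcp_rot: [0.0, 3.14, -0.001]
wrist_force: [0.9, 0.3, 5.4]
grip_width: 0.446
gripper_force: 61.1
t: 15.38
tcp_pos: [0.5876, -0.3648, 0.1043]
tcp_rot: [0.001, 3.141, -0.0]
wrist_force: [-0.3, 0.2, -3.4]
grip_width: 0.45
gripper_force: 60.4
```

```bash
python3 -m handwheel '[[0,0,1.5,0,1],[0,0,3.5,0,1],[0,0,5.5,0,1],[0,0,7.5,0,1],[-0.5,1,8.5,0,1],[-1.5,2.8,8.5,0,1],[-2.8,5,8.5,0,1],[-4.2,7.5,8.5,0,1],[-5.6,10,8.5,0,1],[-5.6,10,8.5,0,1]]'; python3 -m handwheel '[[-0.5,1,0,0,1],[-1.5,3,0,0,1],[-2.8,5.5,0,0,1],[-4.4,8,0,0,1],[-5.8,10.5,0,0,1],[-7.2,13,0,0,1],[-8.6,15.5,0,0,1],[-9.8,17.5,0,0,1],[-10.2,18.5,0,0,1],[-10.2,18.5,0,0,1]]';  python3 -m handwheel '[[0,0,0,0,1],[0,0,0,0,1],[0,0,0,0,1]]'; python3 - <<'E'
from vis import *
f=grab_frame("scene"); L=spotter.regions_of(f,"bottle_1"); print([(np.round(d["location"]),d["p"]) for d in L])
for d in L[:3]:
  if abs(d["location"][1]-260)<40: print("bottle", fit([f],[d["region"].astype(np.float32)],"bottle",[.43,-.08,.104],zfix=.104))
r=region(f,"tray_b",(258,223))
if r is not None: print("tray",fit([f],[r],"tray",[.4839,-.0737,.022,3.271],yaw=True,zfix=.022))
E
```

```text
t: 16.22
tcp_pos: [0.5275, -0.2556, 0.1879]
tcp_rot: [0.01, -3.134, -0.015]
wrist_force: [0.3, 1.8, -4.1]
grip_width: 0.447
gripper_force: 61.0
t: 17.05
tcp_pos: [0.4278, -0.0766, 0.189]
tcp_rot: [0.007, -3.14, -0.003]
wrist_force: [0.9, 0.1, -3.8]
grip_width: 0.45
gripper_force: 61.2
t: 17.3
tcp_pos: [0.4304, -0.0813, 0.1892]
tcp_rot: [0.004, 3.141, -0.002]
wrist_force: [-0.6, -0.1, -3.5]
grip_width: 0.448
gripper_force: 61.2
[(array([184., 238.]), 0.95), (array([160., 212.]), 0.74)]
bottle (array([ 0.43393434, -0.07992221,  0.104     ,  0.        ]), np.float64(0.16554880142211914))
tray (array([ 0.48482178, -0.07186473,  0.022     ,  3.25985187]), np.float64(0.09681433439254761))
```

```bash
python3 -m handwheel '[[-0.1,0.1,-1,0,1],[-0.1,0.1,-2.5,0,1],[-0.1,0.1,-4,0,1],[-0.1,0.1,-5.2,0,1],[-0.1,0.1,-6,0,1],[-0.1,0.1,-6.5,0,1],[-0.1,0.1,-7,0,1],[-0.1,0.1,-7.3,0,1],[-0.1,0.1,-7.5,0,1],[-0.1,0.1,-7.5,0,1]]'; python3 -m handwheel '[[0,0,-0.1,0,1],[0,0,-0.2,0,1],[0,0,-0.2,0,1],[0,0,-0.2,0,1]]'
```

```text
t: 18.28
tcp_pos: [0.4287, -0.0788, 0.114]
tcp_rot: [0.0, 3.142, -0.0]
wrist_force: [0.3, 0.0, -3.9]
grip_width: 0.444
gripper_force: 61.2
t: 18.62
tcp_pos: [0.4294, -0.0788, 0.1129]
tcp_rot: [0.0, 3.14, -0.0]
wrist_force: [-1.1, 0.9, 4.3]
grip_width: 0.45
gripper_force: 62.0
```

Contact is clear, so I'll release, then go to shaker_L at (.392, -.2305).

```bash
python3 -m handwheel '[[0,0,0,0,0],[0,0,0,0,-0.3],[0,0,0,0,-0.3],[0,0,0,0,-1],[0,0,0,0,-1],[0,0,0,0,-1],[0,0,0,0,-1]]'; python3 -m handwheel '[[0,0,1,0,-1],[0,0,2.5,0,-1],[0,0,4.5,0,-1],[0,0,7,0,-1],[0,0,8,0,-1],[0,0,8,0,-1],[0,0,8,0,-1]]'; python3 - <<'E'
from vis import *
f=grab_frame("scene"); print([(np.round(d["location"]),d["p"]) for d in spotter.regions_of(f,"bottle_1")])
uv=proj(f,[[.392,-.2305,.037],[.4167,-.3753,.037]]); print(uv.round())
for u in uv:
    r=region(f,"shaker_1",u); print(fit([f],[r],"shaker",[*( (.392,-.2305) if u[0]<340 else (.4167,-.3753)),0],zfix=0))
E
```

```text
t: 19.2
tcp_pos: [0.4286, -0.0788, 0.112]
tcp_rot: [-0.0, -3.141, 0.0]
wrist_force: [-0.7, 0.5, 0.2]
grip_width: 1.0
gripper_force: 0.0
t: 19.78
tcp_pos: [0.4286, -0.0787, 0.1921]
tcp_rot: [0.001, 3.141, -0.0]
wrist_force: [-0.9, 0.0, 0.5]
grip_width: 0.995
gripper_force: 0.0
[(array([160., 217.]), 0.76), (array([214., 240.]), 0.59)]
[[298. 279.]
 [377. 304.]]
(array([ 0.39243337, -0.2304463 ,  0.        ,  0.        ]), np.float64(0.0813186764717102))
(array([ 0.41829937, -0.37385619,  0.        ,  0.        ]), np.float64(0.1637389063835144))
```

```bash
python3 -m handwheel '[[-0.5,-2,0,0,-1],[-1.2,-5,0,0,-1],[-2,-8,0,0,-1],[-2.8,-11,0,0,-1],[-3.4,-14,0,0,-1],[-3.6,-15.2,-2,0,-1],[-3.6,-15.2,-5,0,-1],[-3.6,-15.2,-8,0,-1],[-3.6,-15.2,-11,0,-1],[-3.6,-15.2,-11,0,-1]]'; python3 -m handwheel '[[0,0,0,0,-1],[0,0,0,0,-1]]'; python3 - <<'E'
from vis import *
fs=[grab_frame("scene"),grab_frame("top")]
a=fs[0]["image"][...,::-1][190:330,220:360]; b=fs[1]["image"][...,::-1][200:340,270:410]
cv2.imwrite("pics/s5.png",cv2.resize(np.hstack([a,b]),(800,400),interpolation=cv2.INTER_CUBIC))
for z in (.03,.05,.07,.09): print(z, proj(fs[0],[[.392,-.2305-.0425,z],[.392,-.2305+.0425,z]]).round().tolist())
E
```

```text
t: 20.82
tcp_pos: [0.3886, -0.2286, 0.0771]
tcp_rot: [-0.001, -3.13, -0.009]
wrist_force: [-0.2, 0.1, 0.6]
grip_width: 1.0
gripper_force: 0.0
t: 20.98
tcp_pos: [0.3932, -0.2311, 0.0828]
tcp_rot: [0.0, 3.141, -0.001]
wrist_force: [-0.5, -0.1, 0.7]
grip_width: 1.003
gripper_force: 0.0
0.03 [[318.0, 291.0], [279.0, 272.0]]
0.05 [[319.0, 284.0], [279.0, 265.0]]
0.07 [[319.0, 276.0], [278.0, 257.0]]
0.09 [[319.0, 268.0], [278.0, 249.0]]
```

View pics/s5.png

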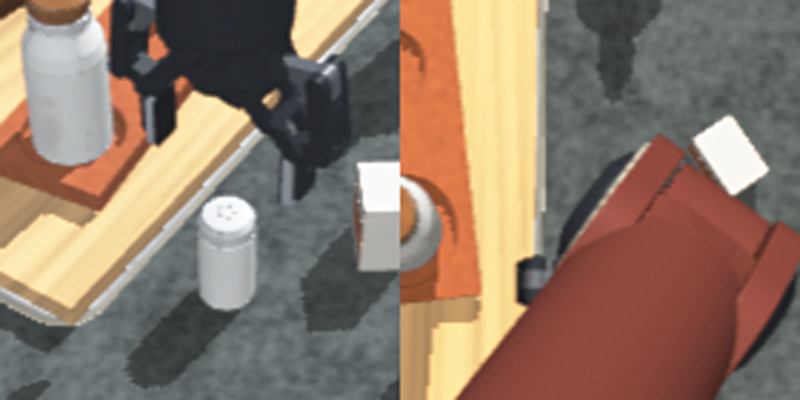

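The crop shows the open fingertips about 28 mm above the reported TCP, straddling the shaker. I'll go down to a reported z of about 0.013.

```bash
python3 -m handwheel '[[0,0,-1.2,0,-1],[0,0,-2.5,0,-1],[0,0,-4,0,-1],[0,0,-5,0,-1],[0,0,-6,0,-1],[0,0,-7,0,-1],[0,0,-7,0,-1],[0,0,-7,0,-1]]'; python3 -m handwheel '[[0,0,0,0,-0.2],[0,0,0,0,0],[0,0,0,0,0.2],[0,0,0,0,0.4],[0,0,0,0,1],[0,0,0,0,1],[0,0,0,0,1],[0,0,0,0,1],[0,0,0,0,1]]'; python3 -m handwheel '[[0,0,0.4,0,1],[0,0,0.8,0,1],[0,0,1.2,0,1],[0,0,1.6,0,1],[0,0,2,0,1],[0,0,2,0,1],[0,0,2,0,1]]'; python3 - <<'E'
from vis import *
f=grab_frame("scene")
print([(np.round(d["location"]),d["p"]) for d in spotter.regions_of(f,"shaker_1")])
cv2.imwrite("pics/s6.png",cv2.resize(f["image"][...,::-1][190:330,220:390],None,fx=3,fy=3,interpolation=cv2.INTER_CUBIC))
E
```

```text
t: 21.75
tcp_pos: [0.3934, -0.2311, 0.013]
tcp_rot: [0.0, 3.14, -0.001]
wrist_force: [-0.1, 0.4, 0.4]
grip_width: 1.003
gripper_force: 0.0
t: 22.5
tcp_pos: [0.3929, -0.2308, 0.0128]
tcp_rot: [0.0, 3.141, -0.0]
wrist_force: [-0.7, -0.1, 5.6]
grip_width: 0.404
gripper_force: 59.2
t: 23.08
tcp_pos: [0.3928, -0.2308, 0.0324]
tcp_rot: [0.0, 3.141, -0.001]
wrist_force: [0.2, -0.4, -0.5]
grip_width: 0.404
gripper_force: 59.8
[(array([276., 296.]), 0.78), (array([303., 374.]), 0.66), (array([244., 256.]), 0.63), (array([308., 435.]), 0.59)]
```

View pics/s6.png

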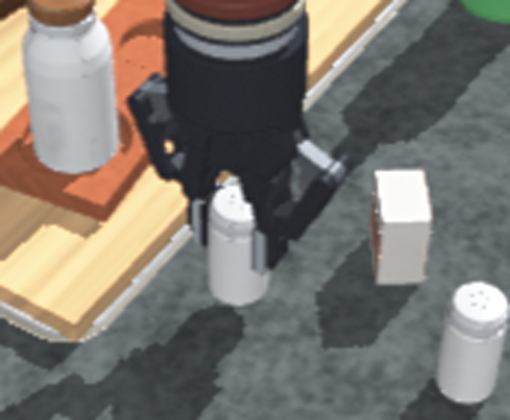

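The shaker is held upright, at crop (238,245). Next is tray_b's small recess, going round the bottle.

```bash
python3 -m handwheel '[[0,0,1.5,0,1],[0,0,3.5,0,1],[0,0,5.5,0,1],[1,0,7.5,0,1],[3,0.3,7.5,0,1],[5.5,0.6,7.5,0,1],[8,1,7.5,0,1],[10.5,1.5,7.5,0,1],[12,2,7.5,0,1],[12,2,7.5,0,1]]'; python3 -m handwheel '[[0.5,1,0,0,1],[1.5,3,0,0,1],[2.3,5.5,0,0,1],[2.6,8,0,0,1],[2.6,10.5,0,0,1],[2.6,12.5,0,0,1],[2.6,14,0,0,1],[2.6,14.5,0,0,1],[2.6,14.5,0,0,1],[2.6,14.5,0,0,1]]'; python3 -m handwheel '[[0,0,0,0,1],[0,0,0,0,1]]';python3 - <<'E'
from vis import *
f=grab_frame("scene"); uv=proj(f,[[.539,-.066,.13]])[0]; print(uv)
L=spotter.regions_of(f,"shaker_1"); print([(np.round(d["location"]),d["p"]) for d in L])
r=region(f,"shaker_1",uv)
if r is not None: print(fit([f],[r],"shaker",[.539,-.066,.092],zfix=.092))
E
```

```text
t: 24.02
tcp_pos: [0.5166, -0.2081, 0.1065]
tcp_rot: [-0.008, 3.138, 0.002]
wrist_force: [0.8, 0.0, -2.2]
grip_width: 0.403
gripper_force: 60.0
t: 24.85
tcp_pos: [0.5378, -0.067, 0.1071]
tcp_rot: [-0.002, -3.141, 0.002]
wrist_force: [-0.1, 0.0, -0.5]
grip_width: 0.403
gripper_force: 60.0
t: 25.02
tcp_pos: [0.5383, -0.0677, 0.1071]
tcp_rot: [-0.005, -3.141, 0.002]
wrist_force: [-0.4, 0.4, -0.8]
grip_width: 0.404
gripper_force: 60.0
[269.26784049 168.00749729]
[(array([307., 436.]), 0.73), (array([303., 375.]), 0.62)]
```

Descend: reported z 0.107 → 0.043, then feel for contact.

```bash
python3 -m handwheel '[[0.1,0.1,-1,0,1],[0.1,0.1,-2,0,1],[0.1,0.1,-3,0,1],[0.1,0.1,-4,0,1],[0.1,0.1,-5,0,1],[0.1,0.1,-5.7,0,1],[0.1,0.1,-6.2,0,1],[0.1,0.1,-6.4,0,1],[0.1,0.1,-6.4,0,1]]'; python3 -m handwheel '[[0,0,-0.1,0,1],[0,0,-0.2,0,1],[0,0,-0.2,0,1],[0,0,-0.2,0,1]]'
```

```text
t: 25.92
tcp_pos: [0.5393, -0.0648, 0.0425]
tcp_rot: [-0.001, -3.141, 0.0]
wrist_force: [-0.4, -1.1, -1.2]
grip_width: 0.403
gripper_force: 60.0
t: 26.25
tcp_pos: [0.5398, -0.0647, 0.0414]
tcp_rot: [0.0, 3.141, -0.0]
wrist_force: [1.0, -0.4, -1.2]
grip_width: 0.405
gripper_force: 60.0
```

```bash
python3 -m handwheel '[[0,0,-0.1,0,1],[0,0,-0.1,0,1],[0,0,-0.1,0,1]]'; python3 - <<'E'
from vis import *
f=grab_frame("scene")
cv2.imwrite("pics/s7.png",cv2.resize(f["image"][...,::-1][120:290,190:360],None,fx=3,fy=3,interpolation=cv2.INTER_CUBIC))
E
```

```text
t: 26.5
tcp_pos: [0.54, -0.0647, 0.0408]
tcp_rot: [0.0, 3.141, -0.0]
wrist_force: [-1.1, 0.2, 5.3]
grip_width: 0.404
gripper_force: 60.4
```

View pics/s7.png

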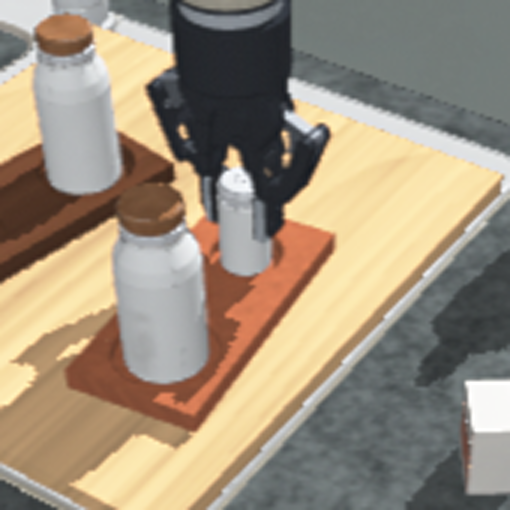

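The shaker sits in the red tray's small recess, base at crop (245,265), and contact came at the expected height. Release and go to shaker_R.

```bash
python3 -m handwheel '[[0,0,0,0,0],[0,0,0,0,-0.2],[0,0,0,0,-0.2],[0,0,0,0,-1],[0,0,0,0,-1],[0,0,0,0,-1],[0,0,0,0,-1]]'; python3 -m handwheel '[[0,0,1,0,-1],[0,0,2.5,0,-1],[0,0,4.5,0,-1],[0,0,7,0,-1],[0,0,10,0,-1],[0,0,12,0,-1],[0,-3,12,0,-1],[-1,-6,12,0,-1],[-1,-6,12,0,-1],[-1,-6,12,0,-1]]'; python3 -m handwheel '[[-1.5,-3.5,0,0,-1],[-3,-7,0,0,-1],[-4.5,-10.5,0,0,-1],[-6,-14,0,0,-1],[-7.5,-17.5,0,0,-1],[-9,-21,0,0,-1],[-10.5,-24,0,0,-1],[-11.2,-25,0,0,-1],[-11.2,-25,0,0,-1],[-11.2,-25,0,0,-1]]'; python3 -m handwheel '[[0,0,0,0,-1],[0,0,0,0,-1]]'
```

```text
t: 27.13
tcp_pos: [0.5396, -0.0648, 0.04]
tcp_rot: [-0.001, -3.141, 0.0]
wrist_force: [-1.1, -0.1, 0.3]
grip_width: 1.0
gripper_force: 0.0
t: 27.97
tcp_pos: [0.5287, -0.1275, 0.161]
tcp_rot: [0.009, 3.141, -0.002]
wrist_force: [0.5, 0.2, 0.6]
grip_width: 0.996
gripper_force: 0.0
t: 28.8
tcp_pos: [0.4182, -0.3734, 0.16]
tcp_rot: [-0.0, 3.141, 0.003]
wrist_force: [0.8, 1.1, -0.1]
grip_width: 1.001
gripper_force: 0.0
t: 28.97
tcp_pos: [0.4196, -0.3719, 0.16]
tcp_rot: [-0.007, 3.141, 0.003]
wrist_force: [1.0, 0.1, 0.6]
grip_width: 1.0
gripper_force: 0.0
```

```bash
python3 -m handwheel '[[-0.2,-0.3,-2,0,-1],[-0.2,-0.3,-4,0,-1],[-0.2,-0.3,-6,0,-1],[-0.2,-0.3,-8,0,-1],[-0.2,-0.3,-8,0,-1],[-0.2,-0.3,-8,0,-1],[-0.2,-0.3,-8,0,-1]]'; python3 - <<'E'
from vis import *
f=grab_frame("scene")
cv2.imwrite("pics/s8.png",cv2.resize(f["image"][...,::-1][210:370,310:480],None,fx=3,fy=3,interpolation=cv2.INTER_CUBIC))
print(region(f,"shaker_1",(377,304)) is not None)
E
```

```text
t: 29.55
tcp_pos: [0.4169, -0.3774, 0.081]
tcp_rot: [-0.002, 3.14, -0.001]
wrist_force: [-0.4, -0.7, 0.6]
grip_width: 1.005
gripper_force: 0.0
True
```

View pics/s8.png

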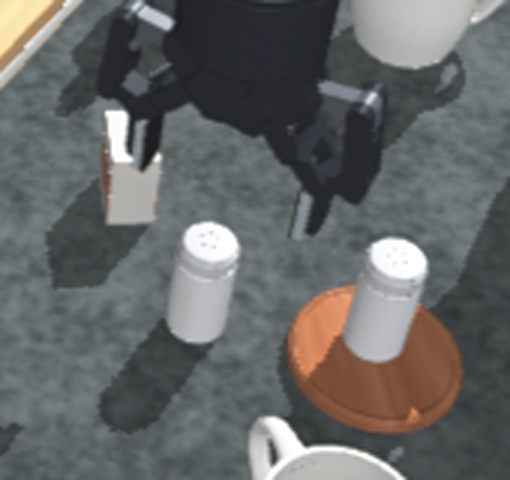

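The gripper straddles the shaker, at crop (205,290), but sits a few mm toward the coaster. I'll shift +0.4 cm in y and go down.

```bash
python3 -m handwheel '[[0.1,0.4,-0.5,0,-1],[0.1,0.4,-2,0,-1],[0.1,0.4,-3.5,0,-1],[0.1,0.4,-5,0,-1],[0.1,0.4,-6,0,-1],[0.1,0.4,-6.8,0,-1],[0.1,0.4,-6.8,0,-1],[0.1,0.4,-6.8,0,-1]]'; python3 -m handwheel '[[0,0,0,0,-0.2],[0,0,0,0,0],[0,0,0,0,0.2],[0,0,0,0,0.4],[0,0,0,0,1],[0,0,0,0,1],[0,0,0,0,1],[0,0,0,0,1],[0,0,0,0,1]]'; python3 -m handwheel '[[0,0,0.4,0,1],[0,0,0.8,0,1],[0,0,1.2,0,1],[0,0,1.6,0,1],[0,0,2,0,1],[0,0,2,0,1],[0,0,2,0,1]]'
```

```text
t: 30.32
tcp_pos: [0.4167, -0.3738, 0.0121]
tcp_rot: [-0.001, -3.142, 0.0]
wrist_force: [-0.4, -0.0, 0.7]
grip_width: 0.995
gripper_force: 0.0
t: 31.07
tcp_pos: [0.4169, -0.3742, 0.0128]
tcp_rot: [0.001, 3.141, -0.002]
wrist_force: [-1.0, 0.8, 6.0]
grip_width: 0.385
gripper_force: 59.5
t: 31.65
tcp_pos: [0.4168, -0.3738, 0.0323]
tcp_rot: [0.0, 3.141, -0.001]
wrist_force: [0.4, 0.7, -0.9]
grip_width: 0.383
gripper_force: 59.6
```

```bash
python3 -m handwheel '[[0,0,1.5,0,1],[0,0,3,0,1],[0,0,5,0,1],[0,0,6.5,0,1],[0,0,7.5,0,1],[0,0,7.5,0,1],[0,0,7.5,0,1]]'; python3 - <<'E'
from vis import *
f=grab_frame("scene"); uv=proj(f,[[.4168,-.3738,.125]])[0]; print(uv)
r=region(f,"shaker_1",uv)
if r is not None: print(fit([f],[r],"shaker",[.417,-.374,.095],zfix=.095))
x,y=np.int32(uv); cv2.imwrite("pics/s9.png",cv2.resize(f["image"][...,::-1][y-70:y+90,x-80:x+90],None,fx=3,fy=3,interpolation=cv2.INTER_CUBIC))
E
```

```text
t: 32.23
tcp_pos: [0.4166, -0.3736, 0.107]
tcp_rot: [0.0, 3.141, -0.0]
wrist_force: [0.1, -0.3, -1.8]
grip_width: 0.381
gripper_force: 59.8
[382.28419162 268.70204813]
(array([ 0.41761942, -0.37342385,  0.095     ,  0.        ]), np.float64(0.2157796025276184))
```

View pics/s9.png

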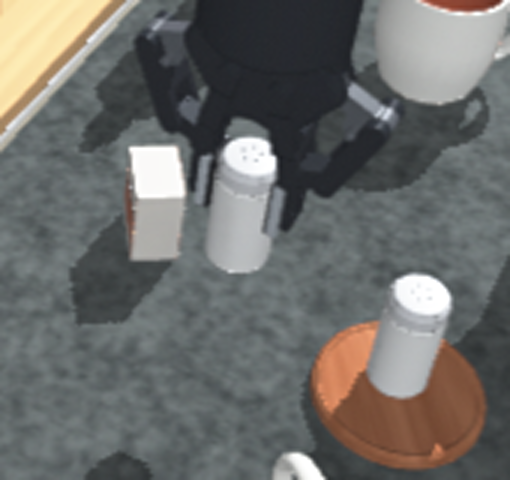

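The shaker is held upright, at crop (240,210), with the coaster shaker and the carton undisturbed. I'll lift it over the red tray to tray_a's small recess.

```bash
python3 -m handwheel '[[0,0,1.5,0,1],[0,0,3.5,0,1],[0,0,6,0,1],[0,0,8.5,0,1],[0.5,1,10,0,1],[1.2,3,10,0,1],[2,5.5,10,0,1],[2.8,8,10,0,1],[3.5,10,10,0,1],[3.5,10,10,0,1]]'; python3 -m handwheel '[[0.5,1,0,0,1],[1.2,3,0,0,1],[2,6,0,0,1],[2.5,9,0,0,1],[3,12,0,0,1],[3.2,15,0,0,1],[3.2,18,0,0,1],[3.2,20.5,0,0,1],[3.2,22,0,0,1],[3.2,22,0,0,1]]'; python3 -m handwheel '[[0,1,0,0,1],[-0.3,3,0,0,1],[-0.8,6,0,0,1],[-1.5,9,0,0,1],[-2.3,12,0,0,1],[-3,14.5,0,0,1],[-3.3,16.5,0,0,1],[-3.3,17,0,0,1],[-3.3,17,0,0,1],[-3.3,17,0,0,1]]'; python3 -m handwheel '[[0,0,0,0,1],[0,0,0,0,1],[0,0,0,0,1]]'
```

```text
t: 33.17
tcp_pos: [0.4535, -0.2669, 0.2055]
tcp_rot: [0.013, -3.14, -0.01]
wrist_force: [0.3, 1.5, -1.8]
grip_width: 0.381
gripper_force: 59.9
t: 34.0
tcp_pos: [0.4834, -0.0493, 0.2062]
tcp_rot: [0.009, -3.14, -0.004]
wrist_force: [0.3, 0.5, -1.3]
grip_width: 0.384
gripper_force: 59.9
t: 34.83
tcp_pos: [0.4512, 0.1143, 0.2069]
tcp_rot: [0.005, 3.141, -0.003]
wrist_force: [0.4, -0.1, -0.9]
grip_width: 0.383
gripper_force: 59.9
t: 35.08
tcp_pos: [0.4509, 0.1147, 0.207]
tcp_rot: [0.005, 3.142, -0.001]
wrist_force: [-0.4, 0.2, -1.3]
grip_width: 0.382
gripper_force: 59.9
```

```bash
python3 -m handwheel '[[0,0.1,-1.5,0,1],[0,0.1,-3.5,0,1],[0,0.1,-6,0,1],[0,0.1,-8.5,0,1],[0,0.1,-11,0,1],[0,0.1,-13,0,1],[0,0.1,-14.2,0,1],[0,0.1,-14.7,0,1],[0,0.1,-14.7,0,1],[0,0.1,-14.7,0,1]]'; python3 - <<'E'
from vis import *
out=[]
for n in("scene","top"):
    f=grab_frame(n); x,y=np.int32(proj(f,[[.45,.115,.06]])[0]); out.append(f["image"][...,::-1][y-70:y+70,x-65:x+85])
cv2.imwrite("pics/s10.png",cv2.resize(np.hstack(out),None,fx=2.6,fy=2.6,interpolation=cv2.INTER_CUBIC))
E
```

```text
t: 35.92
tcp_pos: [0.4512, 0.117, 0.0604]
tcp_rot: [0.002, 3.141, 0.0]
wrist_force: [0.1, -0.5, -0.5]
grip_width: 0.385
gripper_force: 59.9
```

View pics/s10.png

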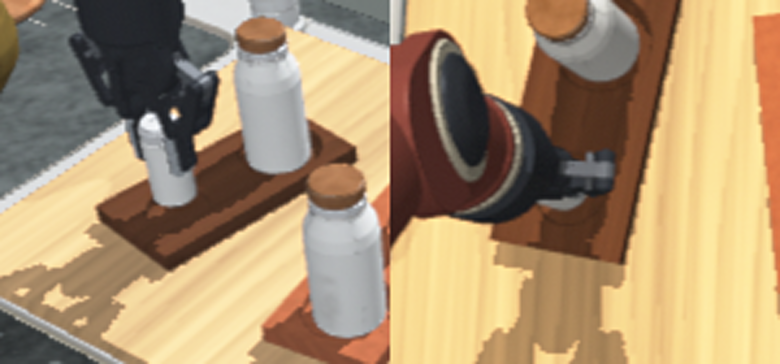

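In the top crop the shaker, edge at (565,208), is over the small recess, whose lower rim is at about y = 223. It looks centred, so I'll lower it.

```bash
python3 -m handwheel '[[0,0,-0.5,0,1],[0,0,-1,0,1],[0,0,-1.4,0,1],[0,0,-1.7,0,1],[0,0,-1.7,0,1],[0,0,-1.8,0,1],[0,0,-1.8,0,1]]';  python3 -m handwheel '[[0,0,-0.1,0,1],[0,0,-0.1,0,1],[0,0,-0.1,0,1]]'
```

```text
t: 36.6
tcp_pos: [0.4506, 0.1172, 0.0419]
tcp_rot: [-0.001, -3.141, 0.0]
wrist_force: [0.5, 0.2, -1.2]
grip_width: 0.385
gripper_force: 59.9
t: 36.85
tcp_pos: [0.4506, 0.1173, 0.0411]
tcp_rot: [0.001, 3.142, -0.0]
wrist_force: [-0.2, 0.7, -1.3]
grip_width: 0.383
gripper_force: 59.9
```

```bash
python3 -m handwheel '[[0,0,-0.1,0,1],[0,0,-0.1,0,1],[0,0,-0.1,0,1]]'
```

```text
t: 37.1
tcp_pos: [0.4508, 0.1173, 0.0407]
tcp_rot: [0.001, 3.141, 0.0]
wrist_force: [-1.5, 0.2, 5.1]
grip_width: 0.383
gripper_force: 60.3
```

Contact at the recess-floor height, so I'll release and retreat.

```bash
python3 -m handwheel '[[0,0,0,0,0],[0,0,0,0,-0.2],[0,0,0,0,-0.2],[0,0,0,0,-1],[0,0,0,0,-1],[0,0,0,0,-1],[0,0,0,0,-1]]'; python3 -m handwheel '[[0,0,1,0,-1],[0,0,2.5,0,-1],[0,0,4.5,0,-1],[0,0,7,0,-1],[0,0,10,0,-1],[0,0,13,0,-1],[0,3,15,0,-1],[0,6.5,15,0,-1],[0,6.5,15,0,-1]]'; python3 -m handwheel '[[-1,4,0,0,-1],[-2,8,0,0,-1],[-3,12,0,0,-1],[-4,15,0,0,-1],[-4,18,0,0,-1],[-5,20,0,0,-1],[-5,20,0,0,-1],[-5,20,0,0,-1]]'; python3 m1.py; python3 - <<'E'
from vis import *
fs=[grab_frame("scene"),grab_frame("top")]
cv2.imwrite("pics/s11.png",cv2.resize(np.hstack([fs[0]["image"][100:400,80:480],fs[1]["image"][100:400,80:480]])[...,::-1],(800,300)))
for n,P in(("shaker",(.4508,.115)),("shaker",(.5396,-.065)),("bottle",(.559,.098)),("bottle",(.429,-.079))):
    h=.037 if n=="shaker" else .06
    rs=[region(f,n+"_1",proj(f,[[*P,.028+h]])[0]) for f in fs]
    print(n,P,[r is not None for r in rs], any(r is not None for r in rs) and fit(fs,rs,n,[*P,.028]))
E
```

```text
t: 37.68
tcp_pos: [0.4506, 0.1172, 0.04]
tcp_rot: [-0.0, -3.141, 0.0]
wrist_force: [0.5, 0.6, -0.1]
grip_width: 0.999
gripper_force: 0.0
t: 38.43
tcp_pos: [0.4508, 0.1909, 0.1918]
tcp_rot: [-0.015, 3.137, 0.012]
wrist_force: [-0.7, 0.6, -0.8]
grip_width: 1.001
gripper_force: 0.0
t: 39.1
tcp_pos: [0.3991, 0.3832, 0.1893]
tcp_rot: [0.006, -3.14, 0.002]
wrist_force: [-0.7, -0.4, 0.3]
grip_width: 1.003
gripper_force: 0.0
bottle_L [None, None] [ 0.5626 -0.2128  0.      0.    ] nan
bottle_R [None, None] [ 0.5867 -0.3634  0.      0.    ] nan
shaker_L [None, None] [ 0.3949 -0.2293  0.      0.    ] nan
shaker_R [None, None] [ 0.4151 -0.3764  0.      0.    ] nan
shaker_3 [807, 439] [ 0.4509 -0.4694  0.0056  0.    ] 0.147
carton [None, 545] [ 0.4755 -0.2898  0.0483 -0.976 ] 0.064
coaster [1727, 1584] [ 0.4438 -0.4747 -0.0017  0.    ] 0.285
tray_a [2070, 4140] [ 0.5031  0.1051  0.0242 -0.1751] 0.31
tray_b [2119, 4064] [ 0.4836 -0.0735  0.0234  3.2708] 0.347
shaker (0.4508, 0.115) [True, True] (array([0.45072208, 0.11496058, 0.02263986, 0.        ]), np.float64(0.18092533946037292))
shaker (0.5396, -0.065) [True, True] (array([ 0.53953464, -0.06546075,  0.02691959,  0.        ]), np.float64(0.07734242081642151))
bottle (0.559, 0.098) [True, True] (array([0.55733299, 0.09873802, 0.0278928 , 0.        ]), np.float64(0.05211061239242554))
bottle (0.429, -0.079) [True, True] (array([ 0.4301652 , -0.07970419,  0.0282372 ,  0.        ]), np.float64(0.07494232058525085))vis.py:33: RuntimeWarning: invalid value encountered in scalar divide
  return full(r.x),r.fun/len(pr)
```

View pics/s11.png

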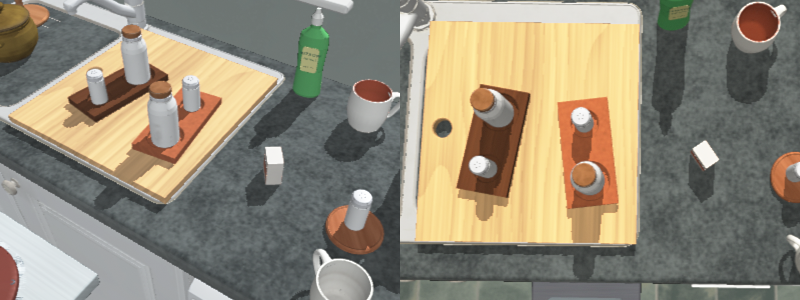

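All four pieces stand upright in their recesses. The coaster shaker and the carton are where they were, and the robot is clear.

```bash
python3 -c "
from cell import workorder; print(workorder.job_done())"
```

```text
the job is handed in; nothing more can be done
None
```

The job is handed in: each tray has one bottle and one shaker upright in their recesses, confirmed in the last pictures, and the coaster shaker and carton are where they were; no verdict came back.

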